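# Check off the taping kit

## Task

Do the taping-kit check with a fingertip, in this order: lightly touch the top of the red-ended tape spool, press the red pin of the check-off board all the way in, lightly touch the top of the white-capped spray can, then press the white pin all the way in. Do not pick up, shift or tip anything, and do not touch the can before the red pin is in. The blue-capped can and the blue pin are not part of this check: do not touch that can or press that pin, and leave everything else where it is.

Things in the scene. Friction and masses are not known exactly. Their poses are not given: they have to be found in the camera images.
- spool: spool of tan finger tape, standing upright and loose: two red round flanges 84 mm across and 5 mm thick, tan tape 68 mm across between them, 110 mm tall, about 0.35 kg (varies). Its upper flange is a sprung cap, flat on top, red with a white disc and a black dot in the middle. Origin: centre of its underside, z up.
- spool_top (a point): centre of the flat top of the tape spool, 110 mm above its underside: the spot to touch, from above. It gives: a light spring (0.6 N per mm, up to 10 mm down to a hard stop) that comes back when let go. Come down slowly and touch gently: a push over 20 N fails.
- white_can: the can to check: spray can with a bare aluminium body, 66 mm diameter, and a plain white sprung push cap 56 mm across and 32 mm high on top; 165 mm tall in all, about 0.35 kg, stands loose on the table and can be knocked over. Origin: centre of its underside, z up. A white paper band round it.
- white_can_top (a point): centre of the flat top of the white cap, 165 mm above the can's underside: the spot to touch, from above. It gives: a light spring (0.6 N per mm, up to 10 mm down to a hard stop) that comes back when let go. Come down slowly and touch gently: a push over 20 N fails.
- blue_can: not to be touched: spray can with a bare aluminium body, 66 mm diameter, and a plain blue sprung push cap 56 mm across and 32 mm high on top; 165 mm tall in all, about 0.35 kg, stands loose on the table and can be knocked over. Origin: centre of its underside, z up. A yellow band round it.
- board: plywood check-off board fixed to the table, 90 mm (its x) by 200 mm (its y) by 30 mm high, turned at any yaw up to about 0.35 rad. Three pins stand on it in a row along its y, 60 mm apart, 8 mm towards +x of its middle: red at y = +60 mm, white in the middle, blue at y = -60 mm; a painted patch of the same colour lies beside each on the -x side. Origin: centre of its underside.
- red_pin_top (a point): centre of the top face of the red check-off pin, a red round head 24 mm across and 8 mm thick; its top stands 22 mm above the board (52 mm above the table) when up and 12 mm above the board when fully in; pressed straight down.
- white_pin_top (a point): centre of the top face of the white check-off pin, a white round head 24 mm across and 8 mm thick; its top stands 22 mm above the board (52 mm above the table) when up and 12 mm above the board when fully in; pressed straight down.
- blue_pin_top (a point): centre of the top face of the blue check-off pin, a blue round head 24 mm across and 8 mm thick; its top stands 22 mm above the board (52 mm above the table) when up and 12 mm above the board when fully in; pressed straight down. Not to be pressed.
- red_pin (a joint): joint of the red check-off pin: 0 = standing up, grows as it is pressed straight down to a hard stop at 0.010 m. No spring: friction of about 3 N all the way, and it stays wherever it is left, so an extra push cannot be undone. Counts as pressed in beyond 0.0075.
- white_pin (a joint): joint of the white check-off pin: 0 = standing up, grows as it is pressed straight down to a hard stop at 0.010 m. No spring: friction of about 3 N all the way, and it stays wherever it is left, so an extra push cannot be undone. Counts as pressed in beyond 0.0075.
- blue_pin (a joint): joint of the blue check-off pin: 0 = standing up, grows as it is pressed straight down to a hard stop at 0.010 m. No spring: friction of about 3 N all the way, and it stays wherever it is left, so an extra push cannot be undone. Counts as pressed in beyond 0.0075.
- scissors: bystander: small scissors lying loose, blue finger loops, about 150 mm long along x, 8 mm high. Origin: near the pivot. Farther left (y above about 0.46) stands a fixed wooden box with rolls, 120 mm high.
- tape_ring: bystander: blue tape roll lying flat and loose, 100 mm outside, 72 mm hole, 24 mm high. Origin: centre of its underside. Farther right (y below about -0.42) stands a fixed black tape case, 110 mm high, its clear lid leaning open on its far side.
- carton: bystander: flat cardboard carton, loose, 110 by 80 by 35 mm high. Origin: centre of its underside.
- jar: bystander: white jar with an orange cap, loose, 64 mm diameter, 65 mm tall. Origin: centre of its underside.
There are look-alikes about, which are no part of the job. Of the things that look like the spool, take the one that is nearest to the robot's base at the start.

How it is judged:
By the outcome, as a careful person would: the job done as asked, in the order asked, and still so for the second after the job is handed in, with the robot touching nothing.
It also fails if it takes over 72 s, if anything falls off the work surface, if the arm or the gripper's body presses on something with over 40 N, if the wrist force passes 120 N, or if a joint passes its speed limit or range.

## Robot

A 7-joint arm with a two-finger parallel gripper is mounted at the origin on the work surface. World frame = base frame: x ahead of the robot, y to its left, z up, the work surface at z = 0. Lengths are in m, angles in rad, forces in N, time in s.
With the tool pointing down it reaches from about 0.4 to 0.85 m from the base axis. Payload 10.4 kg.
Tool frame: the origin (TCP) lies at the centre of the arm's flange, where the gripper is bolted on; the fingertips stand 182 mm ahead of it and the grasp point (between the pads) lies r.grasp_offset ahead of it (r.grasp_offset is the distance from the TCP to the grasp point, in m); z points along the fingers, y is the line along which they close (so a half turn about z gives the same grasp; the last joint's range is limited). The gripper opens to 87 mm and grips with 3 to 60 N. Pads are 19 mm wide; open, the fingers measure 117 mm over their backs; the gripper's body (75 mm by 190 mm) begins 51 mm behind the grasp point.
Start: joints at [1.214, 0.332, -0.065, 1.46, 0.022, 1.35, -0.088], TCP at [0.205, -0.591, 0.405] pointing down, gripper open.
Joint ranges: [-2.6, 2.6], [-0.5, 2.12], [-1.47, 1.34], [0.16, 2.42], [-1.27, 4.41], [0.06, 2.06], [-2.6, 2.6]. Speed limits (rad/s): [2.22, 2.22, 2.79, 2.79, 3.14, 3.14, 3.14].

## Interface

Orientations are given as a unit quaternion [x, y, z, w].
In Python, from bench import status, vision, job, spotter, r gives the robot as it stands. The module is installed in compiled form; this text tells all that it offers.
- The arm moves only by the tool play_rows, never from a script. Its argument "series" is a list of rows, each a list of 6 numbers: the shift along the tool's x, y, z each as a share of 150 mm, from -1 to 1, then the turn, a rotation vector about the tool's x, y, z each as a share of 30 degrees, from -1 to 1. In form: [[x, y, z, ax, ay, az], ...]. A call has 1 to 5 rows; each row is the pose to reach, as a shift and turn from the pose commanded when the call began, along the tool's axes at that moment; what a row does not reach only later rows make up. A row lasts 1/10 s, in which the tool goes at most 50 mm and 8.59 degrees, less where a joint would pass 70% of its speed; a pose out of reach is approached as far as the arm can. A call with a number of a shift or a turn outside -1 to 1 is refused whole. A call with a gripper value outside its range is refused whole. "fingers" is the opening, from -1 (shut) to 1 (fully open), set as the call begins (left out, the last holds). The fingers move at their own pace and stop on an object; "squeeze" is the grip in N (left out, the last holds). Time passes only in rows, so rows that repeat a pose let the fingers close. It gives the time, the measured TCP pose, the force, the opening and the grip force at its end, in the units of the state.
- status.read_state(): the state, without advancing time (a new reading comes with each control period).
- vision.camera(name): name is "scene" or "top" or "wrist"; returns the picture (384x512x3 uint8, blue, green, red); there is no depth.
- vision.calibration(name): a dict with "fx", "fy", "cx", "cy" (pixels), "D" ([k1, k2, p1, p2, k3] as OpenCV has them; the pictures are not rectified), "rvec" (rotation vector, rad) and "tvec" (3), from world to camera coordinates, as OpenCV has them; the wrist camera has in their place "T_tool_cam" (4x4, takes a point from camera to tool coordinates, whose origin is the TCP and whose axes are the flange's). Camera axes: x right, y down, z forward; pixel columns grow to the right and rows downward; lengths in m; the calibration is good to about 2 mm. A picture is of the moment at which its call begins: read the wrist's pose just before it. calibration takes no time and is no camera call.
- job.close_job(): hands the job in; it is judged then, once.
Trained networks look in the newest picture that a camera, given by its name, has taken for a name from the list of things; names that differ only in an ending like _2 or _b are one class to them, and where a whole thing is asked for, a point or a joint stands for the part that bears it (a point fixed in the world has none). Each returns a list of dicts, best first, with "conf" (0 to 1); they miss things now and then, are a little off and sometimes report something else, mostly with a low value. They report only what shows in the picture. A call takes as long as a camera call. They do not tell look-alikes from the thing itself.
- spotter.boxes_of(camera, name): "point" ([x, y, z] in m, in world coordinates, good to about 4 mm: the middle of the surface that is visible of it).
- spotter.regions_of(camera, name): "pixels" (384x512 bool, what is visible of it).
The state is a dict: "time": time; "joint_positions": joint angles; "joint_vel": joint speeds; "joint_torque": joint torques, N m; "ee_pos": TCP position; "eef_rot": TCP orientation; "ft_force": force on the tool from outside, world axes, zero at the start; "torque": the same for the moment, N m; "width": finger opening in m; "grip_force": force on a finger pad.
Only numpy, scipy, OpenCV 4.12 (cv2) and the standard library are available. Lean on these libraries where they do the work, as an engineer would, in place of code of your own. Each camera call takes 0.05 s, during which the arm holds its last target. There are 200 camera calls.

## Working session

There is one attempt and no reset: what is moved stays moved. The work goes in short steps, Python scripts to look and compute and a tool call to move; the robot and the scene stay as the last step left them, time stands still between calls to the robot, and variables do not carry over. Pictures are saved under pics/ and viewed, at most 12 in all, crops included, and the job is handed in when it is done.

Besides the shell and the picture viewer there is one more tool, called after "Call:" as a command line: name --pt "numbers of a row" for each row, then --argument value for the rest. play_rows: Moves the arm, as the interface text tells. Shift numbers are shares of 150 mm and turn numbers shares of 30 degrees, none past 1 either way. Its arguments: {"type":"object","properties":{"series":{"type":"array","items":{"type":"array","items":{"type":"number"}}},"fingers":{"type":"number"},"squeeze":{"type":"number"}},"required":["series"]}

```bash
mkdir -p pics
python3 - <<'E'
from bench import status, vision, job, spotter, r
import cv2, numpy as np
for c in ("scene","top"):
    cv2.imwrite(f"pics/{c}0.png",vision.camera(c))
    for n in ("spool","spool_top","white_can","white_can_top","blue_can","board","red_pin_top","white_pin_top","blue_pin_top","jar"):
        print(c,n,[(np.round(d["point"],3).tolist(),round(d["conf"],2)) for d in spotter.boxes_of(c,n)])
s=status.read_state();print(s, r.grasp_offset)
E
```

```text
scene spool [([0.592, 0.358, 0.086], 0.76), ([0.516, 0.248, 0.087], 0.72)]
scene spool_top [([0.59, 0.373, 0.106], 0.68), ([0.502, 0.261, 0.112], 0.62)]
scene white_can [([0.581, -0.261, 0.12], 0.67), ([0.482, -0.021, 0.05], 0.28)]
scene white_can_top [([0.567, -0.257, 0.163], 0.87)]
scene blue_can [([0.672, -0.066, 0.122], 0.95)]
scene board [([0.509, 0.036, 0.028], 0.85)]
scene red_pin_top [([0.52, 0.1, 0.054], 0.63)]
scene white_pin_top []
scene blue_pin_top [([0.49, -0.01, 0.052], 0.42)]
scene jar [([0.714, -0.192, 0.063], 0.77), ([0.51, 0.035, 0.028], 0.74)]
top spool [([0.498, 0.26, 0.108], 0.94), ([0.579, 0.366, 0.104], 0.64)]
top spool_top [([0.582, 0.375, 0.11], 0.74), ([0.504, 0.26, 0.109], 0.61)]
top white_can [([0.553, -0.248, 0.147], 0.61)]
top white_can_top [([0.56, -0.253, 0.169], 0.94)]
top blue_can [([0.638, -0.052, 0.154], 0.63)]
top board [([0.491, 0.041, 0.033], 0.56)]
top red_pin_top []
top white_pin_top [([0.499, 0.038, 0.05], 0.52), ([0.693, -0.183, 0.066], 0.27)]
top blue_pin_top [([0.305, 0.343, 0.008], 0.62)]
top jar [([0.694, -0.186, 0.064], 0.55)]
{'time': 1.1, 'joint_positions': array([ 1.21440187,  0.33218173, -0.06465177,  1.46012164,  0.02162507,
        1.34990195, -0.08849646]), 'joint_vel': array([ 5.82087082e-04,  1.43634819e-03, -8.22610524e-05, -5.67616772e-04,
       -1.84811964e-03,  7.10037067e-04,  1.31381128e-03]), 'joint_torque': array([-2.05964575e-04, -6.23054338e+01,  2.43838818e-02, -3.90121436e+01,
       -6.11898210e-02,  3.19014920e-02, -1.64236650e-05]), 'ee_pos': array([ 0.20475347, -0.59050725,  0.40477648]), 'eef_rot': array([ 9.86107685e-01,  1.66107290e-01, -4.09242100e-06,  4.31179027e-05]), 'ft_force': array([-0.3598173 , -0.09307936,  0.3373911 ]), 'torque': array([0.01317889, 0.02794955, 0.05502989]), 'grip_force': 0.0, 'width': 0.08694877509368237} 0.1635
```

View pics/scene0.png

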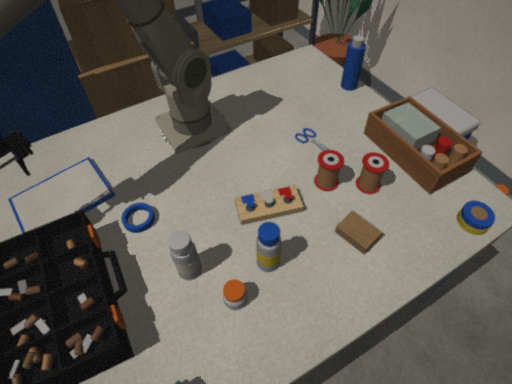

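View pics/top0.png

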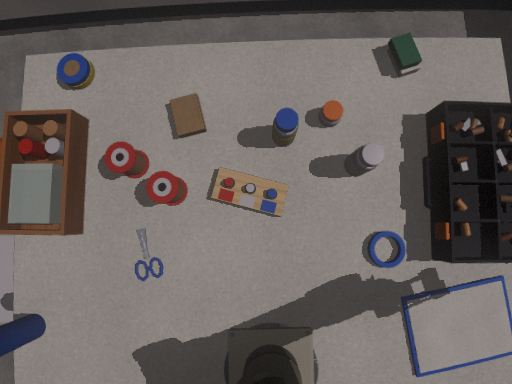

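The near spool's top is at top-view pixel (162,187), with its look-alike farther away at (121,157). The white can is at (373,154), and the jar at (332,108) has an orange cap. The blue can is at (287,120). The pins are red (228,182), white (250,188) and blue (271,194). The nearest spool is about 0.56 m from the base against 0.69 m for the other, so I choose (162,187).

```bash
cat > h.py <<'E'
import numpy as np, cv2
from scipy.spatial.transform import Rotation as R
from bench import status, vision, job, spotter, r
def ray(c,px,T=None):
    k=vision.calibration(c);K=np.array([[k["fx"],0,k["cx"]],[0,k["fy"],k["cy"]],[0,0,1]])
    u=cv2.undistortPoints(np.array([[px]],float),K,np.array(k["D"],float)).ravel(); d=np.array([*u,1])
    if T is None:
        M=cv2.Rodrigues(np.array(k["rvec"],float))[0];return -M.T@np.ravel(k["tvec"]),M.T@d
    W=T@np.array(k["T_tool_cam"]);return W[:3,3],W[:3,:3]@d
def at(c,px,z,T=None):
    o,d=ray(c,px,T);return o+d*(z-o[2])/d[2]
def pose(s=None):
    s=s or status.read_state();T=np.eye(4);T[:3,:3]=R.from_quat(s["eef_rot"]).as_matrix();T[:3,3]=s["ee_pos"];return T
def proj(c,P,T=None):
    k=vision.calibration(c);K=np.array([[k["fx"],0,k["cx"]],[0,k["fy"],k["cy"]],[0,0,1]])
    if T is None: rv,tv=np.array(k["rvec"],float),np.array(k["tvec"],float)
    else:
        W=np.linalg.inv(T@np.array(k["T_tool_cam"]));rv=cv2.Rodrigues(W[:3,:3])[0];tv=W[:3,3]
    return cv2.projectPoints(np.array([P],float),rv,tv,K,np.array(k["D"],float))[0].ravel()
E
python3 - <<'E'
from h import *
a=cv2.imread("pics/top0.png");b=cv2.imread("pics/scene0.png")
for n,p,z in(("spool",(162,187),.11),("red",(228,182),.052),("white",(250,188),.052),("blue",(271,194),.052),("wcan",(373,154),.165),("bcan",(287,120),.165)):
    P=at("top",p,z);print(n,P.round(4),"scene px",proj("scene",P).round(1))
for n,p,z in(("spool",(330,160),.11),("red",(285,191),.052),("white",(267,195),.052),("wcan",(180,239),.165)):print(n,at("scene",p,z).round(4))
t=cv2.resize(a[130:220,140:290],(800,480),interpolation=cv2.INTER_CUBIC)
cv2.imwrite("pics/c1.png",t)
E
```

```text
spool [0.4993 0.2624 0.11  ] scene px [329.9 158.5]
red [0.5138 0.099  0.052 ] scene px [287.8 194.6]
white [0.4958 0.0401 0.052 ] scene px [268.4 198.5]
blue [ 0.4779 -0.0157  0.052 ] scene px [249.6 202.1]
wcan [ 0.557  -0.2595  0.165 ] scene px [178.1 237.8]
bcan [ 0.6466 -0.0575  0.165 ] scene px [267.  228.4]
spool [0.5045 0.2589 0.11  ]
red [0.4976 0.0994 0.052 ]
white [0.4821 0.0435 0.052 ]
wcan [ 0.5626 -0.2568  0.165 ]
```

View pics/c1.png

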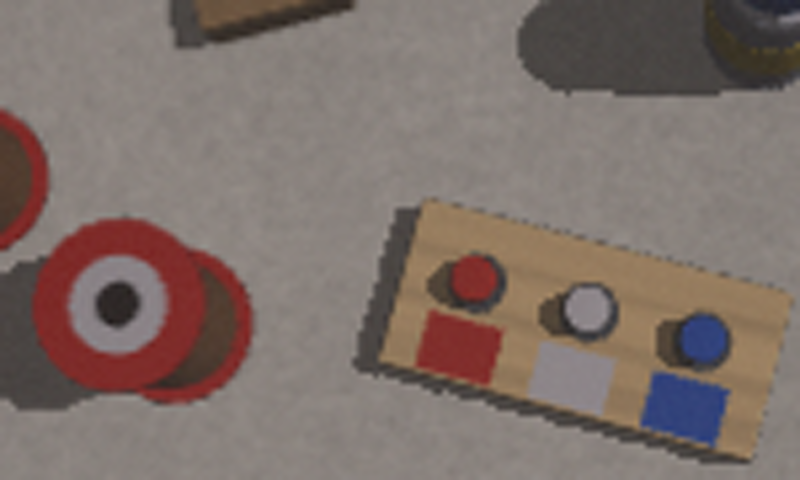

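The crop shows the chosen spool's red rim, white disc and black dot at (162,187). The pin tops are red (228,182), white (250,187.5) and blue (272,193). I'll approach with the fingers shut and look again with the wrist camera.

Call:
play_rows --pt "0.2 -0.14 -0.1" --pt "0.4 -0.28 -0.2" --pt "0.6 -0.42 -0.25" --pt "0.76 -0.54 -0.3" --pt "0.76 -0.54 -0.3" --fingers -1

```text
schema error: expected 6 numbers
```

Call:
play_rows --pt "0.2 -0.14 -0.1 0 0 0" --pt "0.4 -0.28 -0.2 0 0 0" --pt "0.6 -0.42 -0.25 0 0 0" --pt "0.76 -0.54 -0.3 0 0 0" --pt "0.76 -0.54 -0.3 0 0 0" --fingers -1

```text
time: 1.6
ee_pos: [0.2893, -0.4734, 0.4515]
eef_rot: [0.986, 0.169, 0.001, 0.001]
ft_force: [-0.1, -0.5, 0.1]
width: 0.055
grip_force: 0.0
```

Call:
play_rows --pt "0.2 -0.14 0 0 0 0" --pt "0.4 -0.28 0 0 0 0" --pt "0.6 -0.42 0 0 0 0" --pt "0.76 -0.54 0 0 0 0" --pt "0.76 -0.54 0 0 0 0"

```text
time: 2.1
ee_pos: [0.3696, -0.3596, 0.45]
eef_rot: [0.986, 0.169, 0.001, -0.0]
ft_force: [-0.3, 0.0, -0.1]
width: 0.015
grip_force: 0.0
```

Call:
play_rows --pt "0.2 -0.14 0 0 0 0" --pt "0.4 -0.28 0 0 0 0" --pt "0.6 -0.42 0 0 0 0" --pt "0.76 -0.54 0 0 0 0" --pt "0.76 -0.54 0 0 0 0"

```text
time: 2.6
ee_pos: [0.4501, -0.246, 0.4498]
eef_rot: [0.986, 0.169, 0.001, -0.0]
ft_force: [0.1, 0.6, -0.7]
width: 0.0006
grip_force: 0.0
```

Call:
play_rows --pt "0.1 -0.2 0 0 0 0" --pt "0.2 -0.4 0 0 0 0" --pt "0.3 -0.6 0 0 0 0" --pt "0.36 -0.78 0 0 0 0" --pt "0.36 -0.78 0 0 0 0"

```text
time: 3.1
ee_pos: [0.461, -0.1183, 0.4501]
eef_rot: [0.986, 0.168, 0.0, 0.0]
ft_force: [-0.8, -0.6, -0.2]
width: 0.0005
grip_force: 0.0
```

Call:
play_rows --pt "0.1 -0.2 0 0 0 0" --pt "0.2 -0.4 0 0 0 0" --pt "0.3 -0.6 0 0 0 0" --pt "0.36 -0.78 0 0 0 0" --pt "0.36 -0.78 0 0 0 0"

```text
time: 3.6
ee_pos: [0.4738, 0.0096, 0.4499]
eef_rot: [0.986, 0.168, 0.0, -0.0]
ft_force: [-1.0, -0.3, 0.5]
width: 0.0003
grip_force: 0.0
```

Run:
```python
from h import *
T=pose();im=vision.camera("wrist");cv2.imwrite("pics/w1.png",im)
print(T.round(3), np.array(vision.calibration("wrist")["T_tool_cam"]).round(3))
for n,P in(("spool",(.499,.262,.11)),("red",(.514,.099,.052)),("white",(.496,.04,.052)),("blue",(.478,-.016,.052)),("wcan",(.56,-.257,.165))):print(n,proj("wrist",P,T).round(1))
```

```text
[[ 0.944  0.331  0.001  0.474]
 [ 0.331 -0.944  0.001  0.01 ]
 [ 0.001 -0.    -1.     0.45 ]
 [ 0.     0.     0.     1.   ]] [[-0.001 -0.962 -0.275  0.075]
 [ 1.    -0.001 -0.001 -0.001]
 [ 0.001 -0.275  0.962  0.021]
 [ 0.     0.     0.     1.   ]]
spool [37.  84.3]
red [196.8 120.1]
white [236.1 148.7]
blue [271.5 175.3]
wcan [533.9 201.7]
```

View pics/w1.png

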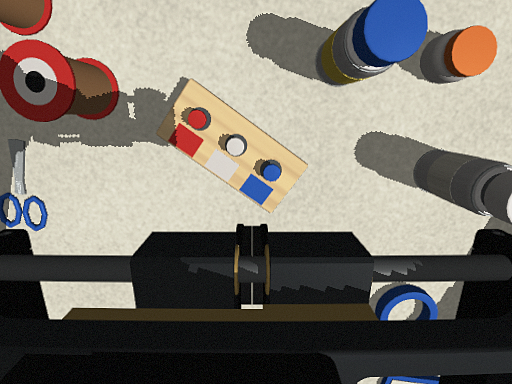

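The wrist view shows the spool dot at (36,82) and the pin tops at red (199,118), white (236,145) and blue (271,170), close to my predictions. Next I'll compute their positions and the step to the spool.

Run:
```python
from h import *
T=pose()
im=cv2.imread("pics/w1.png");hsv=cv2.cvtColor(im,cv2.COLOR_BGR2HSV)
for n,p,z in(("spool",(36,82),.11),("red",(199,118),.052),("white",(236,145),.052),("blue",(271,170),.052)):
    P=at("wrist",p,z,T);print(n,P.round(4))
g=np.array([.5,.2615,.45]);print("to spool",(T[:3,:3].T@(g-T[:3,3])/.15).round(3))
```

```text
spool [0.5017 0.2605 0.11  ]
red [0.5176 0.0944 0.052 ]
white [0.5006 0.0391 0.052 ]
blue [ 0.4845 -0.0155  0.052 ]
to spool [ 0.722 -1.542 -0.002]
```

Call:
play_rows --pt "0.1 -0.2 0 0 0 0" --pt "0.2 -0.4 0 0 0 0" --pt "0.3 -0.6 0 0 0 0" --pt "0.36 -0.77 0 0 0 0" --pt "0.36 -0.77 0 0 0 0"

```text
time: 4.15
ee_pos: [0.4871, 0.1357, 0.4496]
eef_rot: [0.986, 0.167, -0.0, -0.001]
ft_force: [0.0, -1.8, 0.2]
width: 0.0003
grip_force: 0.0
```

Call:
play_rows --pt "0.1 -0.2 0 0 0 0" --pt "0.2 -0.4 0 0 0 0" --pt "0.3 -0.6 0 0 0 0" --pt "0.36 -0.77 0 0 0 0" --pt "0.36 -0.77 0 0 0 0"

```text
time: 4.65
ee_pos: [0.5005, 0.2622, 0.4491]
eef_rot: [0.986, 0.167, -0.001, -0.0]
ft_force: [-0.2, 0.4, -0.1]
width: 0.0004
grip_force: 0.0
```

Call:
play_rows --pt "0 0 0.2 0 0 0" --pt "0 0 0.4 0 0 0" --pt "0 0 0.6 0 0 0" --pt "0 0 0.8 0 0 0" --pt "0 0 0.8 0 0 0"

```text
time: 5.15
ee_pos: [0.5006, 0.2574, 0.3258]
eef_rot: [0.986, 0.164, -0.003, 0.002]
ft_force: [-0.1, -0.1, 0.4]
width: 0.0006
grip_force: 0.0
```

Run:
```python
from h import *
T=pose();im=vision.camera("wrist");cv2.imwrite("pics/w2.png",im);print(T[:3,3].round(4), status.read_state()["ft_force"])
```

```text
[0.5006 0.2574 0.3258] [-0.42040179 -0.04445757  0.48670127]
```

View pics/w2.png

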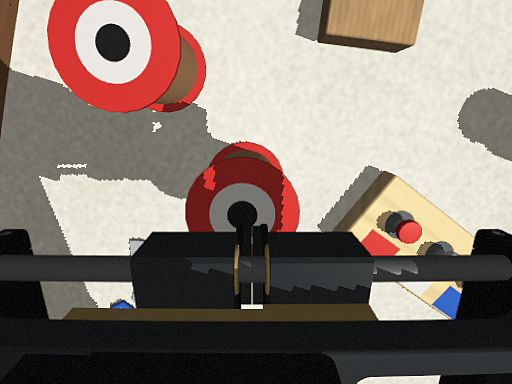

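The tips are right over the chosen spool, whose dot is at about (242,213). The look-alike is at (113,43). The measured pose drifted a few mm, so I'll settle and recheck.

Call:
play_rows --pt "0 0 0 0 0 0" --pt "0 0 0 0 0 0"

```text
time: 5.4
ee_pos: [0.5008, 0.2609, 0.3315]
eef_rot: [0.986, 0.166, 0.001, -0.0]
ft_force: [0.4, 0.5, 0.3]
width: 0.0005
grip_force: 0.0
```

```bash
cat >> h.py <<'E'
def go(g):
    T=pose();tip=T[:3,3]+.182*T[:3,2];print("tip",tip.round(4),"z",T[:3,2].round(4),"F",status.read_state()["ft_force"].round(2),"t",status.read_state()["time"])
    print("shares",(T[:3,:3].T@(np.array(g)-tip)/.15).round(3))
E
python3 - <<'E'
from h import *
T=pose();T0=T.copy();T0[:3,3]=[.5006,.2574,.3258]
print(at("wrist",(242,213),.11,T0).round(4)); go((.501,.261,.118))
print(status.read_state()["joint_positions"].round(2))
E
```

```text
[0.5045 0.2668 0.11  ]
tip [0.5012 0.261  0.1495] z [ 2.5e-03  6.0e-04 -1.0e+00] F [0.38 0.49 0.27] t 5.4
shares [-0.002 -0.001  0.21 ]
[ 0.11  0.36 -0.81  1.69  0.28  1.21 -2.  ]
```

Call:
play_rows --pt "0.01 -0.01 0.05 0 0 0" --pt "0.01 -0.01 0.1 0 0 0" --pt "0.01 -0.01 0.15 0 0 0" --pt "0.01 -0.01 0.19 0 0 0" --pt "0.01 -0.01 0.22 0 0 0"

```text
time: 5.9
ee_pos: [0.5008, 0.2631, 0.2958]
eef_rot: [0.986, 0.166, -0.0, 0.0]
ft_force: [0.5, -0.1, 0.4]
width: 0.0007
grip_force: 0.0
```

Call:
play_rows --pt "0 0 0.005 0 0 0" --pt "0 0 0.01 0 0 0" --pt "0 0 0.015 0 0 0" --pt "0 0 0.02 0 0 0" --pt "0 0 0.025 0 0 0"

```text
time: 6.4
ee_pos: [0.501, 0.2632, 0.2931]
eef_rot: [0.986, 0.166, 0.0, 0.0]
ft_force: [0.1, 0.6, 0.7]
width: 0.0006
grip_force: 0.0
```

Run:
```python
from h import *
go((.502,.262,.106))
```

```text
tip [0.5011 0.2632 0.1111] z [ 4.e-04  0.e+00 -1.e+00] F [0.12 0.56 0.75] t 6.4
shares [0.003 0.009 0.034]
```

Call:
play_rows --pt "0 0 0.007 0 0 0" --pt "0 0 0.014 0 0 0" --pt "0 0 0.02 0 0 0" --pt "0 0 0.027 0 0 0" --pt "0 0 0.03 0 0 0"

```text
time: 6.9
ee_pos: [0.501, 0.2632, 0.2885]
eef_rot: [0.986, 0.166, 0.0, 0.0]
ft_force: [0.1, -0.5, 2.2]
width: 0.0009
grip_force: 1.2
```

Call:
play_rows --pt "0 0 0 0 0 0" --pt "0 0 0 0 0 0"

```text
time: 7.1
ee_pos: [0.501, 0.2632, 0.2886]
eef_rot: [0.986, 0.166, 0.0, 0.0]
ft_force: [-0.5, -0.8, 1.9]
width: 0.0002
grip_force: 1.1
```

Call:
play_rows --pt "0 0 0.01 0 0 0" --pt "0 0 0.01 0 0 0" --pt "0 0 -0.01 0 0 0" --pt "0 0 -0.04 0 0 0" --pt "0 0 -0.08 0 0 0"

```text
time: 7.6
ee_pos: [0.5008, 0.263, 0.3005]
eef_rot: [0.986, 0.166, -0.0, 0.0]
ft_force: [-0.7, -0.8, 0.5]
width: 0.0004
grip_force: 0.0
```

Call:
play_rows --pt "0 0 -0.1 0 0 0" --pt "0 0 -0.25 0 0 0" --pt "0 0 -0.35 0 0 0" --pt "0 0 -0.4 0 0 0" --pt "0 0 -0.4 0 0 0"

```text
time: 8.1
ee_pos: [0.5011, 0.2633, 0.3617]
eef_rot: [0.986, 0.166, 0.001, -0.0]
ft_force: [0.2, -0.1, 0.0]
width: 0.0007
grip_force: 0.0
```

Call:
play_rows --pt "-0.05 0.2 0 0 0 0" --pt "-0.1 0.4 0 0 0 0" --pt "-0.15 0.6 0 0 0 0" --pt "-0.2 0.8 0 0 0 0" --pt "-0.26 1.0 0 0 0 0"

```text
time: 8.6
ee_pos: [0.513, 0.1072, 0.3596]
eef_rot: [0.986, 0.166, -0.001, 0.0]
ft_force: [0.1, 0.1, -0.2]
width: 0.0002
grip_force: 0.0
```

Call:
play_rows --pt "0 0.03 0 0 0 0" --pt "0 0.06 0 0 0 0" --pt "0 0.06 0 0 0 0" --pt "0 0.06 0 0 0 0"

```text
time: 9.0
ee_pos: [0.516, 0.1013, 0.3603]
eef_rot: [0.986, 0.167, -0.0, -0.0]
ft_force: [0.1, 0.5, 0.2]
width: 0.0004
grip_force: 0.0
```

Run:
```python
from h import *
T=pose();im=vision.camera("wrist");cv2.imwrite("pics/w3.png",im);go((.516,.097,.06))
np.save("T3.npy",T);print(proj("wrist",(.516,.097,.052),T))
```

```text
tip [0.516  0.1014 0.1784] z [-2.e-04  4.e-04 -1.e+00] F [0.78 0.35 0.14] t 9.05
shares [-0.009  0.028  0.789]
[256.45982953 190.05171833]
```

View pics/w3.png

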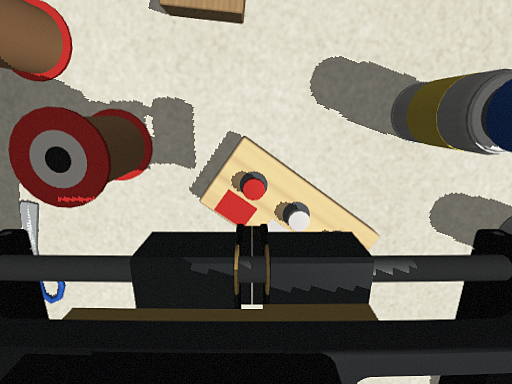

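The red pin top is at (254,189) and the white one at (298,215). The spool is still standing, with its dot at (58,160).

Run:
```python
from h import *
T=np.load("T3.npy")
a=at("wrist",(254,188.5),.052,T);b=at("wrist",(298,215),.052,T);s=at("wrist",(58,160),.11,T)
print(a.round(4),b.round(4),np.linalg.norm(a-b),s.round(4)); print("tip px",proj("wrist",T[:3,3]+.182*T[:3,2],T))
go((a[0],a[1],.06))
```

```text
[0.5167 0.1    0.052 ] [0.5046 0.0461 0.052 ] 0.05521042284146483 [0.5011 0.2645 0.11  ]
tip px [252.82130912 241.06590496]
tip [0.516  0.1014 0.1784] z [-2.e-04  4.e-04 -1.e+00] F [0.78 0.35 0.14] t 9.05
shares [0.002 0.011 0.789]
```

Call:
play_rows --pt "0 0.015 0.15 0 0 0" --pt "0 0.015 0.3 0 0 0" --pt "0 0.015 0.45 0 0 0" --pt "0 0.015 0.6 0 0 0" --pt "0 0.015 0.7 0 0 0"

```text
time: 9.55
ee_pos: [0.5164, 0.0988, 0.254]
eef_rot: [0.986, 0.167, -0.001, -0.0]
ft_force: [0.6, -0.6, -0.1]
width: 0.0005
grip_force: 0.0
```

Call:
play_rows --pt "0 0 0.03 0 0 0" --pt "0 0 0.06 0 0 0" --pt "0 0 0.09 0 0 0" --pt "0 0 0.1 0 0 0" --pt "0 0 0.1 0 0 0"

```text
time: 10.05
ee_pos: [0.5171, 0.098, 0.2408]
eef_rot: [0.986, 0.166, 0.0, 0.0]
ft_force: [-0.2, -0.6, 0.9]
width: 0.0004
grip_force: 0.0
```

Run:
```python
from h import *
T=pose();im=vision.camera("wrist");cv2.imwrite("pics/w4.png",cv2.resize(im[100:300,130:390],None,fx=2,fy=2));go((.5165,.099,.042))
cv2.imwrite("pics/t4.png",vision.camera("scene"))
```

```text
tip [0.5172 0.098  0.0589] z [ 6.e-04 -1.e-04 -1.e+00] F [ 0.58 -0.67  0.66] t 10.1
shares [-0.002 -0.008  0.112]
```

View pics/w4.png

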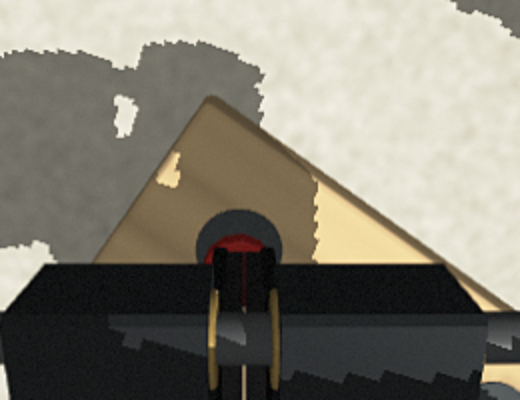

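The tips are directly over the red head (crop (240,240)). Pressing it slowly.

Call:
play_rows --pt "0 0 0.02 0 0 0" --pt "0 0 0.035 0 0 0" --pt "0 0 0.05 0 0 0" --pt "0 0 0.06 0 0 0" --pt "0 0 0.07 0 0 0"

```text
time: 10.65
ee_pos: [0.517, 0.098, 0.23]
eef_rot: [0.986, 0.166, 0.0, 0.0]
ft_force: [-1.4, -1.0, 3.5]
width: 0.0003
grip_force: 1.5
```

Call:
play_rows --pt "0 0 0.01 0 0 0" --pt "0 0 0.02 0 0 0" --pt "0 0 0.03 0 0 0" --pt "0 0 0.035 0 0 0" --pt "0 0 0.04 0 0 0"

```text
time: 11.15
ee_pos: [0.5171, 0.0981, 0.2245]
eef_rot: [0.986, 0.166, 0.0, 0.0]
ft_force: [-5.5, -2.2, 17.2]
width: 0.0003
grip_force: 8.8
```

Call:
play_rows --pt "0 0 0.003 0 0 0" --pt "0 0 0.003 0 0 0"

```text
time: 11.35
ee_pos: [0.5171, 0.0981, 0.2245]
eef_rot: [0.986, 0.166, 0.0, 0.0]
ft_force: [-5.2, -2.1, 16.7]
width: 0.0
grip_force: 8.1
```

Hit the hard stop at tip z 0.0425 with 17 N. Retracting and going to the white can.

Call:
play_rows --pt "0 0 -0.05 0 0 0" --pt "0 0 -0.2 0 0 0" --pt "0 0 -0.4 0 0 0" --pt "0 0 -0.6 0 0 0" --pt "0 0 -0.8 0 0 0"

```text
time: 11.85
ee_pos: [0.5167, 0.0982, 0.3446]
eef_rot: [0.986, 0.166, -0.0, -0.0]
ft_force: [0.8, 0.0, -0.6]
width: 0.0002
grip_force: 0.0
```

Call:
play_rows --pt "0 0 -0.2 0 0 0" --pt "0 0 -0.4 0 0 0" --pt "0 0 -0.5 0 0 0" --pt "0 0 -0.6 0 0 0" --pt "0 0 -0.6 0 0 0"

```text
time: 12.35
ee_pos: [0.5172, 0.0982, 0.4346]
eef_rot: [0.986, 0.166, 0.001, 0.0]
ft_force: [0.0, 0.8, -0.2]
width: 0.0003
grip_force: 0.0
```

Call:
play_rows --pt "-0.04 0.2 0 0 0 0" --pt "-0.08 0.4 0 0 0 0" --pt "-0.12 0.6 0 0 0 0" --pt "-0.17 0.78 0 0 0 0" --pt "-0.17 0.78 0 0 0 0"

```text
time: 12.85
ee_pos: [0.5312, -0.0255, 0.4315]
eef_rot: [0.987, 0.163, -0.001, 0.0]
ft_force: [0.7, -0.3, -0.6]
width: 0.0005
grip_force: 0.0
```

Call:
play_rows --pt "-0.04 0.2 0 0 0 0" --pt "-0.08 0.4 0 0 0 0" --pt "-0.12 0.6 0 0 0 0" --pt "-0.17 0.78 0 0 0 0" --pt "-0.17 0.78 0 0 0 0"

```text
time: 13.35
ee_pos: [0.5451, -0.1438, 0.4316]
eef_rot: [0.987, 0.163, -0.001, -0.0]
ft_force: [0.1, -0.3, -0.1]
width: 0.0004
grip_force: 0.0
```

Call:
play_rows --pt "-0.2 0.2 0 0 0 0" --pt "-0.3 0.4 0 0 0 0" --pt "-0.4 0.55 0 0 0 0" --pt "-0.42 0.6 0 0 0 0" --pt "-0.42 0.6 0 0 0 0"

```text
time: 13.85
ee_pos: [0.5154, -0.2455, 0.4325]
eef_rot: [0.986, 0.166, -0.0, -0.001]
ft_force: [1.0, -0.1, 0.3]
width: 0.0003
grip_force: 0.0
```

Run:
```python
from h import *
T=pose();im=vision.camera("wrist");cv2.imwrite("pics/w5.png",im);go((.56,-.257,.19))
np.save("T5.npy",T);print(proj("wrist",(.56,-.257,.165),T))
```

```text
tip [ 0.5157 -0.244   0.2508] z [-6.0e-04  1.2e-03 -1.0e+00] F [ 1.17  0.06 -0.77] t 13.9
shares [0.251 0.18  0.405]
[282.35678292 157.49275515]
```

View pics/w5.png

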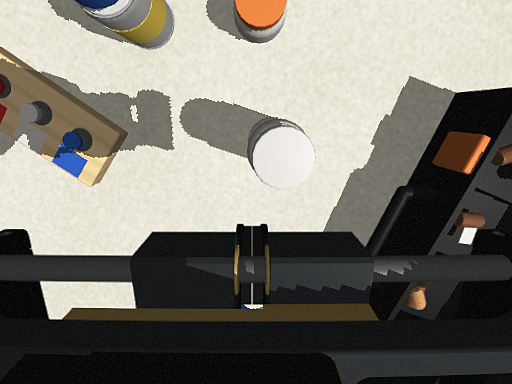

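The white cap is centred at (282,155), matching my prediction. The black case is to the right and is cleared by height.

Call:
play_rows --pt "0.08 0.06 0 0 0 0" --pt "0.16 0.12 0 0 0 0" --pt "0.22 0.16 0 0 0 0" --pt "0.26 0.18 0 0 0 0" --pt "0.26 0.18 0 0 0 0"

```text
time: 14.4
ee_pos: [0.5619, -0.2571, 0.4332]
eef_rot: [0.986, 0.167, 0.0, -0.0]
ft_force: [-0.1, 0.1, -0.1]
width: 0.0008
grip_force: 0.0
```

Call:
play_rows --pt "0 0 0.1 0 0 0" --pt "0 0 0.2 0 0 0" --pt "0 0 0.3 0 0 0" --pt "0 0 0.4 0 0 0" --pt "0 0 0.4 0 0 0"

```text
time: 14.9
ee_pos: [0.5603, -0.2582, 0.3705]
eef_rot: [0.986, 0.166, -0.002, -0.001]
ft_force: [0.1, -0.5, -0.7]
width: 0.0003
grip_force: 0.0
```

Call:
play_rows --pt "0 0 0.02 0 0 0" --pt "0 0 0.04 0 0 0" --pt "0 0 0.06 0 0 0" --pt "0 0 0.07 0 0 0" --pt "0 0 0.07 0 0 0"

```text
time: 15.4
ee_pos: [0.5611, -0.2582, 0.363]
eef_rot: [0.986, 0.166, -0.0, 0.0]
ft_force: [0.1, -0.0, 0.3]
width: 0.0004
grip_force: 0.0
```

Run:
```python
from h import *
T=pose();im=vision.camera("wrist");cv2.imwrite("pics/w6.png",im[100:300,130:390]);go((.561,-.257,.161))
```

```text
tip [ 0.5611 -0.2582  0.1812] z [ 1.e-04 -1.e-04 -1.e+00] F [ 0.44 -0.45  0.82] t 15.45
shares [ 0.002 -0.008  0.134]
```

View pics/w6.png

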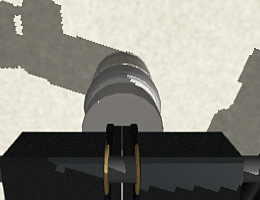

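The tips are centred over the cap, so I'm lowering slowly: 0.134 share in total takes it 4 mm in.

Call:
play_rows --pt "0 0 0.02 0 0 0" --pt "0 0 0.04 0 0 0" --pt "0 0 0.06 0 0 0" --pt "0 0 0.08 0 0 0" --pt "0 0 0.09 0 0 0"

```text
time: 15.95
ee_pos: [0.561, -0.2581, 0.3491]
eef_rot: [0.986, 0.166, -0.0, -0.0]
ft_force: [-0.7, 0.5, 0.2]
width: 0.0006
grip_force: 0.0
```

Call:
play_rows --pt "0 0 0.01 0 0 0" --pt "0 0 0.02 0 0 0" --pt "0 0 0.03 0 0 0" --pt "0 0 0.04 0 0 0" --pt "0 0 0.05 0 0 0"

```text
time: 16.45
ee_pos: [0.5611, -0.2582, 0.3423]
eef_rot: [0.986, 0.166, 0.0, 0.0]
ft_force: [-0.7, 0.6, 2.8]
width: 0.0004
grip_force: 1.6
```

Call:
play_rows --pt "0 0 0 0 0 0" --pt "0 0 0 0 0 0"

```text
time: 16.65
ee_pos: [0.5611, -0.2582, 0.3423]
eef_rot: [0.986, 0.166, 0.0, 0.0]
ft_force: [-0.5, 0.2, 3.0]
width: 0.0002
grip_force: 1.5
```

Call:
play_rows --pt "0 0 -0.02 0 0 0" --pt "0 0 -0.04 0 0 0" --pt "0 0 -0.07 0 0 0" --pt "0 0 -0.1 0 0 0" --pt "0 0 -0.15 0 0 0"

```text
time: 17.15
ee_pos: [0.561, -0.2582, 0.3647]
eef_rot: [0.986, 0.166, -0.0, -0.0]
ft_force: [-0.4, 1.0, -0.1]
width: 0.0005
grip_force: 0.0
```

Call:
play_rows --pt "0 0 -0.1 0 0 0" --pt "0 0 -0.25 0 0 0" --pt "0 0 -0.4 0 0 0" --pt "0 0 -0.5 0 0 0" --pt "0 0 -0.5 0 0 0"

```text
time: 17.65
ee_pos: [0.5614, -0.2581, 0.4424]
eef_rot: [0.986, 0.166, 0.002, 0.001]
ft_force: [0.2, -0.0, 0.1]
width: 0.0
grip_force: 0.0
```

Call:
play_rows --pt "0.02 -0.2 0 0 0 0" --pt "0.04 -0.4 0 0 0 0" --pt "0.07 -0.6 0 0 0 0" --pt "0.09 -0.67 0 0 0 0" --pt "0.09 -0.67 0 0 0 0"

```text
time: 18.15
ee_pos: [0.5409, -0.1573, 0.4393]
eef_rot: [0.986, 0.167, -0.0, 0.0]
ft_force: [0.7, -0.1, -0.1]
width: 0.0005
grip_force: 0.0
```

Call:
play_rows --pt "0.02 -0.2 0 0 0 0" --pt "0.04 -0.4 0 0 0 0" --pt "0.07 -0.6 0 0 0 0" --pt "0.09 -0.67 0 0 0 0" --pt "0.09 -0.67 0 0 0 0"

```text
time: 18.65
ee_pos: [0.521, -0.0593, 0.4395]
eef_rot: [0.986, 0.167, 0.0, 0.0]
ft_force: [1.1, -0.4, -0.2]
width: 0.0006
grip_force: 0.0
```

Call:
play_rows --pt "0.02 -0.2 0 0 0 0" --pt "0.04 -0.4 0 0 0 0" --pt "0.07 -0.6 0 0 0 0" --pt "0.08 -0.67 0 0 0 0" --pt "0.08 -0.67 0 0 0 0"

```text
time: 19.15
ee_pos: [0.4995, 0.039, 0.4395]
eef_rot: [0.986, 0.166, 0.0, 0.0]
ft_force: [-0.4, 0.1, -0.0]
width: 0.0006
grip_force: 0.0
```

Call:
play_rows --pt "0 0 0.1 0 0 0" --pt "0 0 0.2 0 0 0" --pt "0 0 0.3 0 0 0" --pt "0 0 0.4 0 0 0" --pt "0 0 0.4 0 0 0"

```text
time: 19.65
ee_pos: [0.4993, 0.0366, 0.3775]
eef_rot: [0.986, 0.165, -0.002, -0.0]
ft_force: [-0.5, 0.1, 0.8]
width: 0.001
grip_force: 0.0
```

Call:
play_rows --pt "0 0 0 0 0 0" --pt "0 0 0 0 0 0" --pt "0 0 0 0 0 0"

```text
time: 19.95
ee_pos: [0.4995, 0.0391, 0.3803]
eef_rot: [0.986, 0.166, 0.001, 0.0]
ft_force: [0.8, -0.1, 0.6]
width: 0.0004
grip_force: 0.0
```

Run:
```python
from h import *
T=pose();im=vision.camera("wrist");cv2.imwrite("pics/w7.png",im);go((.499,.041,.06))
np.save("T7.npy",T);print(proj("wrist",(.499,.041,.052),T))
```

```text
tip [0.4996 0.0392 0.1982] z [ 1.e-03 -2.e-04 -1.e+00] F [-0.12  0.01 -0.38] t 20.0
shares [-0.    -0.013  0.921]
[250.42099435 184.36390304]
```

View pics/w7.png

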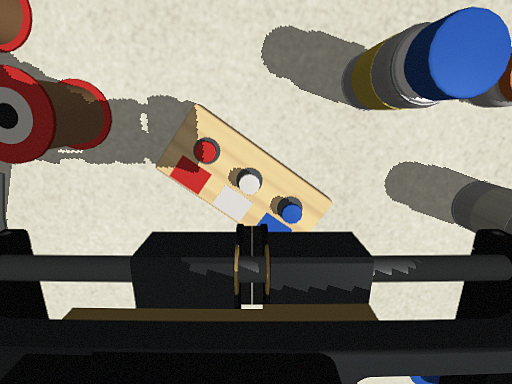

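The white pin top is at (249,181), blue at (291,212), and the red pin at (206,151) is visibly lower. Moving about 2 mm across and then down.

Call:
play_rows --pt "0.01 -0.015 0.17 0 0 0" --pt "0.01 -0.015 0.34 0 0 0" --pt "0.01 -0.015 0.51 0 0 0" --pt "0.01 -0.015 0.68 0 0 0" --pt "0.01 -0.015 0.82 0 0 0"

```text
time: 20.5
ee_pos: [0.4998, 0.042, 0.2556]
eef_rot: [0.986, 0.166, -0.0, 0.0]
ft_force: [-0.8, -0.7, -0.5]
width: 0.0005
grip_force: 0.0
```

Call:
play_rows --pt "0 0 0.03 0 0 0" --pt "0 0 0.06 0 0 0" --pt "0 0 0.09 0 0 0" --pt "0 0 0.1 0 0 0" --pt "0 0 0.1 0 0 0"

```text
time: 21.0
ee_pos: [0.5, 0.0421, 0.242]
eef_rot: [0.986, 0.166, 0.0, 0.0]
ft_force: [-0.1, 0.7, -0.2]
width: 0.0004
grip_force: 0.0
```

Run:
```python
from h import *
im=vision.camera("wrist");cv2.imwrite("pics/w8.png",cv2.resize(im[100:300,130:390],None,fx=2,fy=2));go((.5,.041,.042))
```

```text
tip [0.5002 0.042  0.06  ] z [ 8.e-04 -2.e-04 -1.e+00] F [0.01 0.06 0.54] t 21.05
shares [-0.003  0.006  0.12 ]
```

View pics/w8.png

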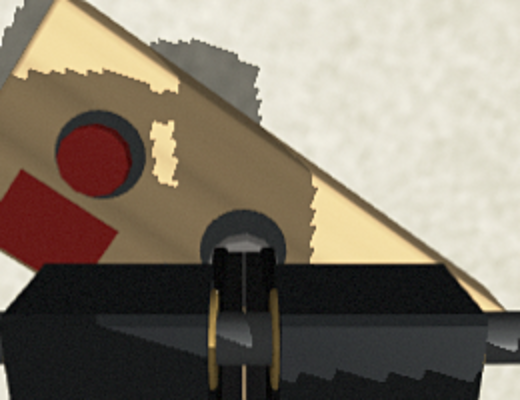

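The red pin is fully in (crop (95,160)), and the tips are over the white head (crop (243,240)). Pressing.

Call:
play_rows --pt "0 0 0.02 0 0 0" --pt "0 0 0.04 0 0 0" --pt "0 0 0.055 0 0 0" --pt "0 0 0.07 0 0 0" --pt "0 0 0.08 0 0 0"

```text
time: 21.55
ee_pos: [0.4999, 0.042, 0.2294]
eef_rot: [0.986, 0.166, 0.0, 0.0]
ft_force: [-0.5, 0.5, 2.9]
width: 0.0005
grip_force: 1.5
```

Call:
play_rows --pt "0 0 0.01 0 0 0" --pt "0 0 0.02 0 0 0" --pt "0 0 0.03 0 0 0" --pt "0 0 0.035 0 0 0" --pt "0 0 0.04 0 0 0"

```text
time: 22.05
ee_pos: [0.5001, 0.0422, 0.2245]
eef_rot: [0.986, 0.166, 0.0, 0.0]
ft_force: [-8.8, -1.1, 23.6]
width: 0.0006
grip_force: 12.1
```

Call:
play_rows --pt "0 0 0 0 0 0" --pt "0 0 0 0 0 0"

```text
time: 22.25
ee_pos: [0.5, 0.0422, 0.2245]
eef_rot: [0.986, 0.166, 0.0, 0.0]
ft_force: [-5.7, -1.6, 17.3]
width: 0.0005
grip_force: 8.5
```

The white pin is at its stop. Retracting, then checking.

Call:
play_rows --pt "0 0 -0.05 0 0 0" --pt "0 0 -0.2 0 0 0" --pt "0 0 -0.4 0 0 0" --pt "0 0 -0.6 0 0 0" --pt "0 0 -0.8 0 0 0"

```text
time: 22.75
ee_pos: [0.4995, 0.0422, 0.3446]
eef_rot: [0.986, 0.166, -0.0, -0.0]
ft_force: [0.5, -0.4, -0.1]
width: 0.0005
grip_force: 0.0
```

Call:
play_rows --pt "0 0 -0.2 0 0 0" --pt "0 0 -0.3 0 0 0" --pt "0 0 -0.35 0 0 0" --pt "0 0 -0.35 0 0 0" --pt "0 0 -0.35 0 0 0"

```text
time: 23.25
ee_pos: [0.4996, 0.0419, 0.3947]
eef_rot: [0.986, 0.166, -0.001, -0.0]
ft_force: [-0.9, 0.6, 0.2]
width: -0.0
grip_force: 0.0
```

Run:
```python
from h import *
im=vision.camera("wrist");s=vision.camera("scene")
cv2.imwrite("pics/w9.png",np.vstack([im[:235],s[100:300]]))
```

```text
(no output)
```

View pics/w9.png

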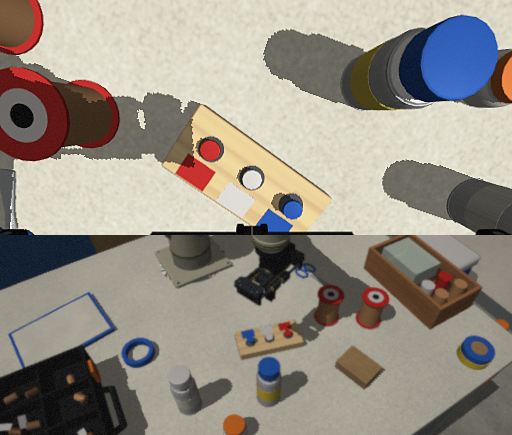

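Red (209,149) and white (251,178) are in, blue (291,207) is still up, and everything is standing where it was.

```bash
python3 -c "
from bench import job
print(job.close_job())"
```

```text
the job is handed in; nothing more can be done
None
```

I did the check in the order asked (spool top touched, red pin fully in, white can touched, white pin fully in), left everything else where it was, and handed the job in at about 23 s; the hand-in gave no verdict.

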